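Pack the bevel pinion in its foam-lined case

ROBOT

A 7-joint arm with a two-finger parallel gripper is mounted at the origin on the work surface. World frame = base frame: x ahead of the robot, y to its left, z up, the work surface at z = 0. Lengths are in m, angles in rad, forces in N, time in s.
With the tool pointing down it reaches from about 0.4 to 0.85 m from the base axis. Payload 10.4 kg.
Tool frame: the origin (TCP) lies on the centre line of the jaws, within the pads' length; the fingertips stand 14 mm ahead of it and the grasp point (between the pads) lies 5 mm behind it (manip.tip_reach is the distance from the TCP to the fingertips, in m); z points along the fingers, y is the line along which they close (so a half turn about z gives the same grasp; the last joint's range is limited). The gripper opens to 85 mm and grips with 20 to 120 N. Pads are 22 mm wide; open, the fingers measure 114 mm over their backs; the gripper's body (76 mm by 85 mm) begins 54 mm behind the grasp point. The pads swing forward as they close: fully open they stand 13 mm farther back than shut.
Start: joints at [1.239, 0.332, -0.065, 1.46, 0.022, 1.35, -0.088], TCP at [0.19, -0.595, 0.213] pointing down, gripper open.
Joint ranges: [-2.6, 2.6], [-0.5, 2.12], [-1.47, 1.34], [0.16, 2.42], [-1.27, 4.41], [0.06, 2.06], [-2.6, 2.6]. Speed limits (rad/s): [2.22, 2.22, 2.79, 2.79, 3.14, 3.14, 3.14].

INTERFACE

Orientations are given as a unit quaternion [x, y, z, w].
In Python, from workcell import manip gives the robot as it stands.
- The arm moves only by the shell command python3 -m pendant 'ROWS' [FORCE]. ROWS is JSON, a list of rows, each a list of 7 numbers: the shift along the tool's x, y, z in units of 50 mm (1.0 is 50 mm), then the turn, a rotation vector about the tool's x, y, z in units of 8 degrees (1.0 is 8 degrees), then the opening, from -1 (shut) to 1 (fully open), so that 0 is half open. In form: [[dx, dy, dz, ax, ay, az, jaw], ...]. A call has exactly 10 rows; each row is the pose to reach, as a shift and turn from the pose commanded when the call began, along the tool's axes at that moment; what a row does not reach only later rows make up. A row lasts 1/8 s, in which the tool goes at most 62.5 mm and 10.7 degrees, less where a joint would pass 70% of its speed; a pose out of reach is approached as far as the arm can. A call with a gripper value outside its range is refused whole. The fingers move at their own pace and stop on an object; FORCE is the grip in N (left out, the last holds). Time passes only in rows, so rows that repeat a pose let the fingers close, or fill a call up. It gives the time, the measured TCP pose, the force, the opening and the grip force at its end, in the units of the state.
- manip.get_obs(): the state, without advancing time (a new reading comes with each control period).
- manip.camera(name): name is "scene" or "top" or "wrist"; returns (picture, depth): 400x640x3 uint8, red, green, blue; 400x640 float32, m along the optical axis (not along the pixel's ray), 0 where there is no reading.
- manip.get_calibration(name): a dict with "fx", "fy", "cx", "cy" (pixels), "xyz" and "orientation" of the camera in the world. Camera axes: x right, y up, looking along -z (the intrinsics and any distortion apply to the point x, -y, -z); pixel columns grow to the right and rows downward; lengths in m; the calibration is good to about 2 mm. A picture is of the moment at which its call begins: read the wrist's pose just before it. get_calibration takes no time and is no camera call; for the wrist camera it gives the pose at the moment of the call.
- manip.hand_in(): hands the job in; it is judged then, once.
Trained networks look in the newest picture that a camera, given by its name, has taken for a name from the list of things; names that differ only in an ending like _2 or _b are one class to them, and where a whole thing is asked for, a point or a joint stands for the part that bears it (a point fixed in the world has none). Each returns a list of dicts, best first, with "p" (0 to 1); they miss things now and then, are a little off and sometimes report something else, mostly with a low value. They report only what shows in the picture. A call takes as long as a camera call. They do not tell look-alikes from the thing itself.
- manip.find_in(thing, camera): "box" ([left, top, right, bottom] in pixels, round what is visible of it).
- manip.trace(thing, camera): "pixels" (400x640 bool, what is visible of it) and "box" ([left, top, right, bottom] in pixels, round what is visible of it).
- manip.tip_of(thing, camera): "pixel" ([column, row] in pixels: a listed point, or the origin of a listed thing).
The state is a dict: "clock": time; "joint_pos": joint angles; "joint_velocities": joint speeds; "tau": joint torques, N m; "position": TCP position; "ee_rot": TCP orientation; "ft_force": force on the tool from outside, world axes, zero at the start; "torque": the same for the moment, N m; "grip_width": opening from 0.0 (shut) to 1.0 (fully open); "grasp_force": force on a finger pad.
Only numpy, scipy, OpenCV 4.12 (cv2) and the standard library are available. Lean on these libraries where they do the work, as an engineer would, in place of code of your own. Each camera call takes 0.05 s, during which the arm holds its last target. There are 200 camera calls.

TASK

Three steel gears stand on the bench with their shanks up. Take the small bevel pinion (the one with the tapered head, the same as the one already packed), lower it nose-down into the empty round cutout of the foam-lined case without dropping it in, and press it fully home so that it sits upright like its packed twin. Leave it there, and leave the larger bevel pinion and the flat spur gear standing where they are.

Things in the scene. Friction and masses are not known exactly. Their poses are not given: they have to be found in the camera images.
- pinion: Small loose steel bevel pinion, 0.3 to 0.45 kg, standing on its nose; round about z. Origin: centre of the flat nose (underside), z up the shank. From the nose up: toothed taper, 32 mm diameter widening to 52 over 20 mm; straight toothed band, 52 mm diameter, up to 34 mm; plain round shank to grip, 22 mm diameter, from 34 to 78 mm (top).
- cutout (a point): Floor centre of the empty round cutout, z up; 18 mm above the bench, 34 mm below the dark foam's top. Diameter 74 mm; 4 sprung foam ribs 26 mm up leave 43 mm: let go loosely the pinion hangs on them, up to 15 mm short or leaning; about 6 to 13 N (more off centre) push it to the floor, head level with the foam. Fixed grey case 262 x 152 x 57 mm, centre 55 mm along the point's -x; packed twin (fixed) at 110 mm.
- big_pinion: A larger loose bevel pinion of the same shape, 117 mm high, head 78 mm and shank 33 mm in diameter, too big for the cutout; to be left standing. Origin: centre of its nose on the bench; z up.
- spur_gear: A loose flat spur gear with straight teeth, 77 mm in diameter and 20 mm thick, with a shank 22 mm in diameter up to 56 mm; to be left standing. Origin: centre of its underside on the bench; z up.
There are look-alikes about, which are no part of the job. Leave any blue, orange or yellow look-alike of the pinion alone.

How it is judged:
On the way:
1. the small pinion, held by the fingers, has its nose in the mouth of the empty cutout (contact force between the fingers and pinion above 1 N and horizontal distance between pinion and cutout below 0.02 m and z of pinion in the frame of cutout below 0.034 m and angle between pinion's own z axis and vertical below 0.35 rad), for 0.05 s.
At the end, for the whole second after the job is handed in: The small pinion is at rest in the empty cutout, its nose within 5 mm of the cutout's floor and 12 mm of its centre, upright within 10 degrees; the larger pinion and the spur gear are within 30 mm of where they stood (horizontal distance between pinion and cutout below 0.012 m and z of pinion in the frame of cutout below 0.005 m and angle between pinion's own z axis and vertical below 0.175 rad and linear speed of pinion below 0.02 m/s and distance of each of big_pinion, spur_gear from where it was at the start of the episode below 0.03 m); the robot touches nothing.
It fails at once if the larger pinion or the spur gear is tipped over (angle between any of big_pinion, spur_gear's own z axis and vertical above 0.5 rad).
It also fails if it takes over 35 s, if anything falls off the work surface, if the arm or the gripper's body presses on something with over 40 N, if the wrist force passes 120 N, or if a joint passes its speed limit or range.

## Working session

There is one attempt and no reset: what is moved stays moved. The work goes in short steps, Python scripts to look and compute and a shell command to move; the robot and the scene stay as the last step left them, time stands still between calls to the robot, and variables do not carry over. Pictures are saved under pics/ and viewed, at most 10 in all, crops included, and the job is handed in when it is done.

```bash
mkdir -p pics
cat > h.py <<'E'
import numpy as np,cv2
from scipy.spatial.transform import Rotation as R
from workcell import manip
def world(c,u,v,d):
    M=R.from_quat(c["orientation"]).as_matrix()
    return np.array(c["xyz"])+M@np.array([(u-c["cx"])/c["fx"]*d,-(v-c["cy"])/c["fy"]*d,-d])
def atz(c,u,v,z):
    a=world(c,u,v,1.)-np.array(c["xyz"]);o=np.array(c["xyz"])
    return o+a*(z-o[2])/a[2]
E
python3 - <<'E'
from h import *
o=manip.get_obs();print(o["position"],o["ee_rot"],o["clock"])
for n in("scene","top"):
    p,d=manip.camera(n);cv2.imwrite(f"pics/{n}.png",p[:,:,::-1]);c=manip.get_calibration(n);print(n,c)
    for t in("pinion","cutout","big_pinion","spur_gear"):
        for r in manip.tip_of(t,n)[:4]:
            u,v=r["pixel"];print(t,round(r["p"],2),np.round(r["pixel"]),atz(c,u,v,.018 if t=="cutout" else 0).round(3))
        print([(np.round(r["box"]),round(r["p"],2)) for r in manip.find_in(t,n)[:4]] if t!="cutout" else '')
E
```

```text
[ 0.18980393 -0.59506244  0.2124351 ] [ 9.88106344e-01  1.53770523e-01 -1.36081641e-04 -6.78957575e-04] 0.0
scene {'fx': 472.7018458018563, 'fy': 472.7018458018563, 'cx': 319.549261027325, 'cy': 201.30486256705285, 'xyz': array([ 0.8888823 , -0.26161016,  0.80955942]), 'orientation': array([0.22669591, 0.12544338, 0.48521021, 0.83513111])}
pinion 0.78 [171. 221.] [ 0.384 -0.292  0.   ]
pinion 0.64 [157. 265.] [ 0.458 -0.348  0.   ]
pinion 0.64 [186. 316.] [ 0.573 -0.336  0.   ]
[(array([136., 244., 170., 277.]), 0.94), (array([194., 225., 224., 263.]), 0.73), (array([166., 294., 203., 329.]), 0.63), (array([153., 198., 185., 229.]), 0.57)]
cutout 0.77 [440. 212.] [0.63  0.163 0.018]

big_pinion 0.58 [300. 194.] [ 0.453 -0.048  0.   ]
[(array([278., 156., 318., 208.]), 0.69)]
spur_gear 0.9 [321. 270.] [ 0.615 -0.091  0.   ]
[(array([300., 249., 345., 294.]), 0.91), (array([193., 226., 223., 258.]), 0.2)]
top {'fx': 376.67246020898426, 'fy': 376.67246020898426, 'cx': 319.24361536785267, 'cy': 204.55506859297745, 'xyz': array([ 0.48720941, -0.04119493,  0.86721125]), 'orientation': array([-0.02377416,  0.01781202,  0.71221815, -0.70132933])}
pinion 0.94 [413. 229.] [ 0.479 -0.249  0.   ]
pinion 0.84 [428. 269.] [ 0.388 -0.279  0.   ]
pinion 0.74 [455. 239.] [ 0.455 -0.343  0.   ]
pinion 0.57 [450. 186.] [ 0.576 -0.337  0.   ]
[(array([421., 259., 453., 289.]), 0.97), (array([404., 215., 427., 238.]), 0.93), (array([448., 223., 476., 251.]), 0.64), (array([440., 177., 466., 200.]), 0.57)]
cutout 0.8 [231. 169.] [0.621 0.165 0.018]

big_pinion 0.85 [329. 239.] [ 0.459 -0.055  0.   ]
[(array([308., 220., 345., 261.]), 0.8)]
spur_gear 0.75 [342. 168.] [ 0.624 -0.088  0.   ]
[(array([324., 150., 360., 187.]), 0.77)]
```

View pics/top.png

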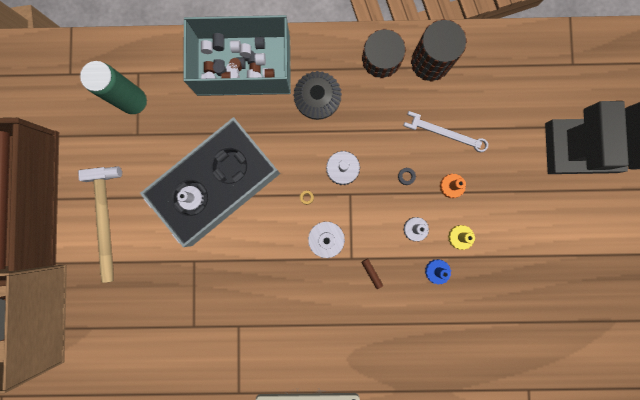

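View pics/scene.png

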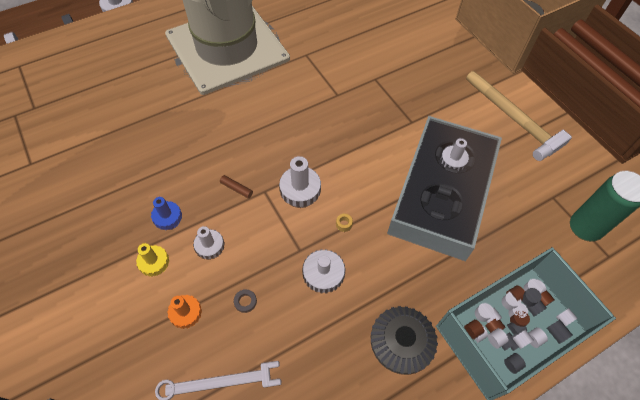

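The top view shows the steel pinion at (413,229), between the yellow (462,238), orange (453,186) and blue (438,271) look-alikes. The empty cutout is at (231,166) and the packed twin at (188,197). The scene view agrees: pinion at (208,242), empty cutout at (440,203). I'll move above the pinion.

```bash
python3 -m pendant '[[1,-0.6,0,0,0,0,0],[2,-1.25,0,0,0,0,0],[3,-1.9,0,0,0,0,0],[4,-2.5,0,0,0,0,0],[5,-3.2,0,0,0,0,0],[6,-3.8,0,0,0,0,0],[7,-4.45,0,0,0,0,0],[7.6,-4.84,0,0,0,0,0],[7.6,-4.84,0,0,0,0,0],[7.6,-4.84,0,0,0,0,0]]' 80
cat > look.py <<'E'
from h import *
import sys
t,name=sys.argv[1:3]
o=manip.get_obs();print(o["position"].round(4) if hasattr(o["position"],'round') else o["position"],o["ee_rot"],o["clock"],o["ft_force"])
M=R.from_quat(o["ee_rot"]).as_matrix()
c=manip.get_calibration("wrist");p,d=manip.camera("wrist");cv2.imwrite(f"pics/{name}.png",p[:,:,::-1])
print(c["xyz"],-R.from_quat(c["orientation"]).as_matrix()[:,2])
for r in manip.tip_of(t,"wrist")[:4]:
    w=atz(c,*r["pixel"],.018 if t=="cutout" else 0);print(round(r["p"],2),np.round(r["pixel"]),w.round(4),"tool",(M.T@(w-o["position"])/.05).round(3))
for r in manip.trace("pinion","wrist")[:4]:
    vs,us=np.nonzero(r["pixels"]&(d>0));X=np.array([world(c,u,v,d[v,u]) for u,v in zip(us,vs)])
    zt=np.percentile(X[:,2],98);s=X[X[:,2]>zt-.006];cc,rad=cv2.minEnclosingCircle(s[:,:2].astype(np.float32)*1000)
    print("trace",round(r["p"],2),np.round(r["box"]),"ztop",zt.round(4),"circle",np.round(cc,1),round(rad,1),"tool",(M.T@(np.array([cc[0]/1e3,cc[1]/1e3,0])-o["position"])/.05).round(3))
E
python3 look.py pinion w1
```

```text
clock: 2.05
position: [0.478, -0.2502, 0.2132]
ee_rot: [0.988, 0.153, -0.0, 0.0]
ft_force: [-0.9, -0.8, 0.4]
grip_width: 0.494
grasp_force: 0.0
[ 0.478  -0.2502  0.2132] [ 9.88164226e-01  1.53399435e-01 -1.83815799e-04  2.03813632e-04] 2.05 [-0.93822001 -0.80513119  0.36535543]
[ 0.54559626 -0.2277061   0.37484702] [-0.26926237 -0.08692889 -0.95913562]
0.84 [327. 249.] [ 0.3867 -0.2932  0.    ] tool [-1.997  0.265  4.264]
0.73 [394. 205.] [ 0.4611 -0.3483  0.    ] tool [-0.914  1.765  4.264]
0.66 [307. 163.] [ 0.4769 -0.2412  0.    ] tool [ 0.037 -0.18   4.263]
0.63 [414. 100.] [ 0.5732 -0.3271  0.    ] tool [1.351 2.042 4.264]
trace 0.84 [285. 140. 342. 197.] ztop 0.08 circle [ 478.1 -246.6] 10.8 tool [ 0.027 -0.069  4.263]
trace 0.81 [302. 238. 348. 299.] ztop 0.0799 circle [ 384.3 -291.8] 11.0 tool [-2.035  0.223  4.264]
trace 0.71 [397.  70. 458. 132.] ztop 0.0801 circle [ 572.8 -330.7] 10.9 tool [1.321 2.108 4.264]
trace 0.61 [369. 187. 425. 243.] ztop 0.08 circle [ 458.8 -345.7] 11.1 tool [-0.942  1.702  4.264]
```

View pics/w1.png

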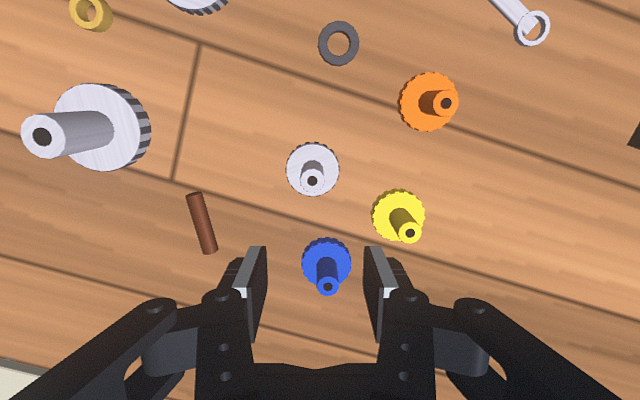

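The wrist view shows the steel pinion at (312,168). Its depth trace gives a shank circle of radius 10.8 mm, which matches. I'll descend, close, then lift.

```bash
python3 -m pendant '[[0.03,-0.07,0.6,0,0,0,0],[0.03,-0.07,1.4,0,0,0,0],[0.03,-0.07,2.2,0,0,0,0],[0.03,-0.07,2.8,0,0,0,0],[0.03,-0.07,3.08,0,0,0,0],[0.03,-0.07,3.08,0,0,0,0],[0.03,-0.07,3.08,0,0,0,-1],[0.03,-0.07,3.08,0,0,0,-1],[0.03,-0.07,3.08,0,0,0,-1],[0.03,-0.07,3.08,0,0,0,-1]]' 80
```

```text
clock: 3.45
position: [0.4794, -0.2459, 0.0601]
ee_rot: [0.988, 0.154, 0.001, 0.001]
ft_force: [-1.3, -0.4, 5.6]
grip_width: -0.0
grasp_force: 3.1
```

Opening reads 0, so it may have missed. I'll look before moving.

```bash
python3 look.py pinion w2
python3 - <<'E'
from h import *
p,d=manip.camera("top");c=manip.get_calibration("top")
cv2.imwrite("pics/t2.png",cv2.resize(p[150:310,340:540,::-1],(800,640))[:600])
E
```

```text
[ 0.4794 -0.2459  0.0601] [9.88108639e-01 1.53755384e-01 5.71013782e-04 5.23098147e-04] 3.45 [-1.25100833 -0.4126989   5.59211533]
[ 0.54672341 -0.22329889  0.22181319] [-0.26772085 -0.08745881 -0.95951889]
0.92 [443. 274.] [ 0.4597 -0.3463  0.    ] tool [-0.985  1.792  1.203]
0.73 [496. 109.] [ 0.5736 -0.3323  0.    ] tool [1.27  2.218 1.205]
0.63 [315. 210.] [ 0.4776 -0.2462  0.    ] tool [-0.036 -0.007  1.201]
trace 0.89 [464.  57. 620. 166.] ztop 0.08 circle [ 572.7 -330.9] 11.5 tool [1.26  2.185 1.205]
trace 0.87 [411. 252. 521. 350.] ztop 0.0789 circle [ 481.6 -312.9] 46.1 tool [-0.366  1.288  1.203]
trace 0.84 [306. 339. 319. 372.] ztop 0.0363 circle [ 426.4 -259.2] 44.4 tool [-1.092 -0.07   1.2  ]
trace 0.67 [266. 177. 365. 262.] ztop 0.0774 circle [ 482.1 -245. ] 10.6 tool [ 0.056 -0.003  1.201]
```

View pics/w2.png

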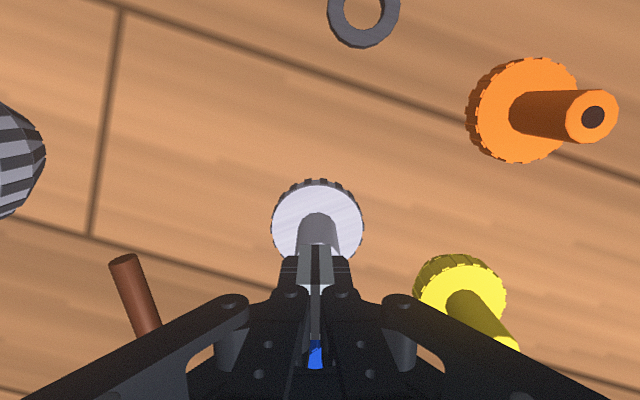

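The fingers look nearly closed in front of the shank, which runs from about (316,215) to (316,245). I need a zoom.

Run:
```python
from h import *
p=cv2.imread("pics/w2.png")
cv2.imwrite("pics/w2z.png",np.hstack([cv2.resize(p[165:385,240:390],(409,600),interpolation=cv2.INTER_CUBIC),cv2.resize(cv2.imread("pics/t2.png")[:,150:550],(391,600))]))
c=manip.get_calibration("wrist");p,d=manip.camera("wrist")
for v in range(200,310,8): print(v,[tuple((1000*world(c,u,v,d[v,u])).round().astype(int)) for u in (292,304,315,326,340)])
```

```text
200 [(np.int64(491), np.int64(-228), np.int64(36)), (np.int64(492), np.int64(-235), np.int64(35)), (np.int64(495), np.int64(-240), np.int64(36)), (np.int64(496), np.int64(-246), np.int64(35)), (np.int64(499), np.int64(-254), np.int64(36))]
208 [(np.int64(486), np.int64(-230), np.int64(35)), (np.int64(488), np.int64(-236), np.int64(35)), (np.int64(490), np.int64(-242), np.int64(34)), (np.int64(492), np.int64(-248), np.int64(35)), (np.int64(494), np.int64(-255), np.int64(35))]
216 [(np.int64(481), np.int64(-231), np.int64(35)), (np.int64(484), np.int64(-237), np.int64(35)), (np.int64(488), np.int64(-243), np.int64(44)), (np.int64(488), np.int64(-249), np.int64(39)), (np.int64(490), np.int64(-257), np.int64(35))]
224 [(np.int64(477), np.int64(-232), np.int64(35)), (np.int64(484), np.int64(-238), np.int64(48)), (np.int64(488), np.int64(-243), np.int64(55)), (np.int64(488), np.int64(-248), np.int64(52)), (np.int64(485), np.int64(-259), np.int64(34))]
232 [(np.int64(472), np.int64(-234), np.int64(34)), (np.int64(484), np.int64(-238), np.int64(60)), (np.int64(488), np.int64(-243), np.int64(
[... 1587 characters left out ...]
), np.int64(123)), (np.int64(489), np.int64(-238), np.int64(120)), (np.int64(487), np.int64(-243), np.int64(116)), (np.int64(491), np.int64(-245), np.int64(121)), (np.int64(494), np.int64(-249), np.int64(124))]
296 [(np.int64(488), np.int64(-235), np.int64(126)), (np.int64(489), np.int64(-239), np.int64(125)), (np.int64(484), np.int64(-243), np.int64(116)), (np.int64(491), np.int64(-245), np.int64(126)), (np.int64(493), np.int64(-249), np.int64(127))]
304 [(np.int64(487), np.int64(-235), np.int64(129)), (np.int64(489), np.int64(-239), np.int64(130)), (np.int64(482), np.int64(-244), np.int64(116)), (np.int64(491), np.int64(-245), np.int64(130)), (np.int64(492), np.int64(-249), np.int64(130))]
```

View pics/w2z.png

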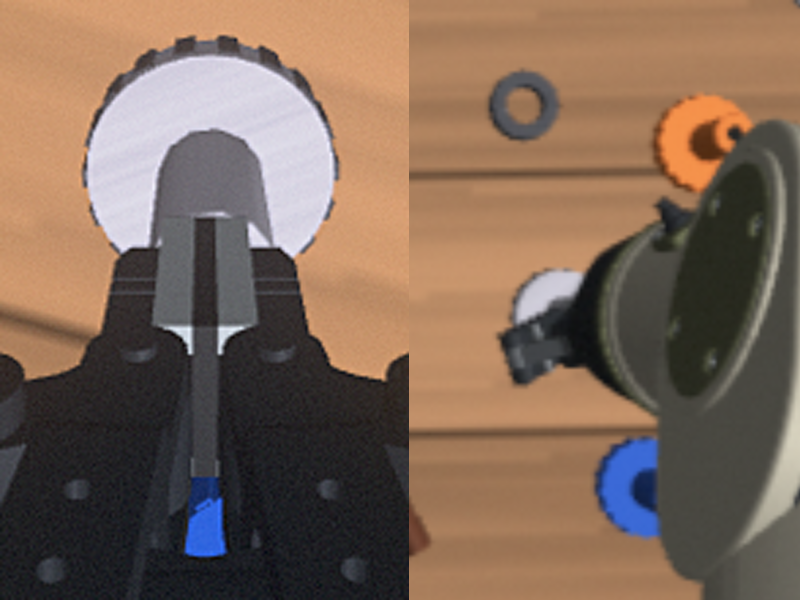

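```bash
python3 -c "
from workcell import manip
print(manip.tip_reach, [a for a in dir(manip) if a[0]!='_'])"
python3 -m pendant '[[0,0,-0.3,0,0,0,-1],[0,0,-0.8,0,0,0,-1],[0,0,-0.8,0,0,0,0],[0,0,-0.8,0,0,0,0],[0,0,-0.8,0,0,0,0],[0,0,-0.8,0,0,0,0],[0,0,-0.8,0,0,0,0],[0,0,-0.8,0,0,0,0],[0,0,-0.8,0,0,0,0],[0,0,-0.8,0,0,0,0]]' 80
python3 look.py pinion w3
python3 - <<'E'
from h import *
c=manip.get_calibration("wrist");p,d=manip.camera("wrist");o=manip.get_obs();M=R.from_quat(o["ee_rot"]).as_matrix()
vs,us=np.nonzero((d>0)&(d<.25));X=np.array([M.T@(world(c,u,v,d[v,u])-o["position"]) for u,v in zip(us,vs)])*1000
k=(abs(X[:,0])<15)&(abs(X[:,1])<60)
for y in range(-50,50,5):
    s=X[k&(X[:,1]>=y)&(X[:,1]<y+5)]
    if len(s): print(y,len(s),np.percentile(s[:,2],[0,5,50,95,100]).round(1))
E
```

```text
0.014 ['MotionError', 'camera', 'find_in', 'get_calibration', 'get_obs', 'hand_in', 'tip_of', 'tip_reach', 'trace']
clock: 4.95
position: [0.4788, -0.2456, 0.0992]
ee_rot: [0.988, 0.154, -0.0, 0.0]
ft_force: [0.4, -0.3, 0.9]
grip_width: 0.498
grasp_force: 0.0
[ 0.4788 -0.2456  0.0992] [ 9.88105873e-01  1.53775103e-01 -4.51280522e-06  4.53517863e-05] 4.95 [ 0.3775873  -0.26769688  0.92158978]
[ 0.54637429 -0.22315285  0.26092563] [-0.26886096 -0.08675263 -0.95926418]
0.96 [315. 194.] [ 0.4773 -0.246   0.    ] tool [-0.03  -0.003  1.984]
0.92 [424. 248.] [ 0.4606 -0.3437  0.    ] tool [-0.943  1.757  1.985]
0.66 [467. 104.] [ 0.5747 -0.3295  0.    ] tool [1.318 2.18  1.985]
0.6 [334. 311.] [ 0.3829 -0.2927  0.    ] tool [-2.113  0.314  1.985]
trace 0.98 [304. 292. 369. 371.] ztop 0.0716 circle [ 437.  -267.6] 55.9 tool [-0.929  0.164  1.984]
trace 0.7 [397. 226. 480. 308.] ztop 0.0787 circle [ 483.6 -312.4] 40.8 tool [-0.314  1.301  1.985]
trace 0.68 [440.  63. 553. 152.] ztop 0.08 circle [ 572.9 -330.7] 11.3 tool [1.277 2.192 1.985]
trace 0.57 [277. 165. 358. 250.] ztop 0.0799 circle 
[... 203 characters left out ...]
-31.9 -27.2]
-30 1111 [-80.1 -77.9 -64.1 -29.1  78. ]
-25 2084 [-102.9  -75.6  -49.6   64.5   77.4]
-20 337 [-107.2 -101.5   64.2   65.1   65.8]
-15 897 [-104.3 -102.4  -94.2   64.8   66.2]
-10 1252 [-104.7 -102.7  -94.8   64.2   65.8]
-5 1246 [-104.1 -102.8  -94.8   63.    66.2]
0 1268 [-104.5 -102.7  -94.5   63.3   66.2]
5 1284 [-103.9 -102.8  -94.4   63.7   66. ]
10 618 [-105.1 -101.2  -92.3   64.8   65.9]
15 355 [-104.8 -101.8   64.    65.2   65.9]
20 2497 [-93.7 -75.5 -50.8  64.4  78.8]
25 1054 [-84.6 -78.8 -66.5  64.   77.2]
30 742 [-80.3 -75.6 -65.9 -32.5 -27.7]
35 1168 [-77.8 -76.5 -74.8 -65.3 -61.4]
40 2647 [-91.7 -86.3 -77.5 -69.7 -62.9]
45 3654 [-105.8 -100.9  -90.2  -74.2  -65.8]
```

View pics/w3.png

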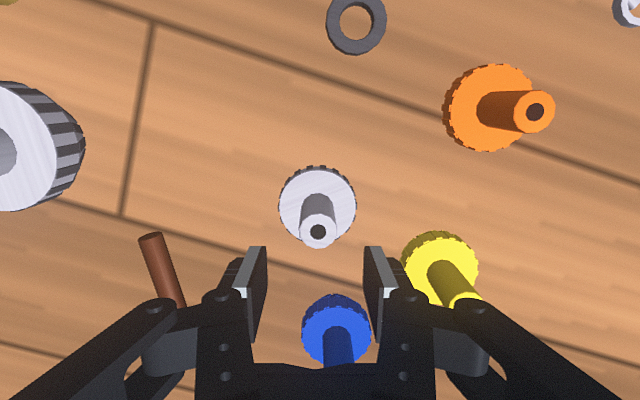

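The shank sits centred between the jaws at (318,230). Depth shows the fingertips actually stand about 25 mm behind the reported TCP when shut, not 14 mm ahead, so the first close was above the shank. I'll go lower to compensate, watching the force.

```bash
python3 -m pendant '[[0,0,0.4,0,0,0,0],[0,0,0.8,0,0,0,0],[0,0,1.2,0,0,0,0],[0,0,1.45,0,0,0,0],[0,0,1.6,0,0,0,0],[0,0,1.6,0,0,0,-1],[0,0,1.6,0,0,0,-1],[0,0,1.6,0,0,0,-1],[0,0,1.6,0,0,0,-1],[0,0,1.6,0,0,0,-1]]' 80
```

```text
clock: 6.4
position: [0.479, -0.2457, 0.0195]
ee_rot: [0.988, 0.154, 0.0, 0.0]
ft_force: [-0.8, 0.7, 1.0]
grip_width: 0.239
grasp_force: 78.2
```

Gripped: opening 20 mm, 78 N. I'll lift while measuring the cutout from the fixed cameras.

```bash
python3 -m pendant '[[0,0,-0.3,0,0,0,-1],[0,0,-0.8,0,0,0,-1],[0,0,-1.5,0,0,0,-1],[0,0,-2.2,0,0,0,-1],[0,0,-2.8,0,0,0,-1],[0,0,-3,0,0,0,-1],[0,0,-3,0,0,0,-1],[0,0,-3,0,0,0,-1],[0,0,-3,0,0,0,-1],[0,0,-3,0,0,0,-1]]' 80
python3 - <<'E'
from h import *
for n in("top","scene"):
    p,d=manip.camera(n);c=manip.get_calibration(n)
    vv,uu=np.mgrid[0:400,0:640];M=R.from_quat(c["orientation"]).as_matrix()
    X=np.array(c["xyz"])+np.stack([(uu-c["cx"])/c["fx"]*d,-(vv-c["cy"])/c["fy"]*d,-d],-1)@M.T
    g=(d>0)&(np.hypot(X[...,0]-.585,X[...,1]-.205)<.2)&(X[...,2]>.03)
    k,l,st,_=cv2.connectedComponentsWithStats(((g&(X[...,2]<.11)).astype(np.uint8)))
    i=l[(169,231) if n=="top" else (230,430)];P=X[(l==i)&(X[...,2]>.046)]if i else X[g&(X[...,2]>.046)]
    r=cv2.minAreaRect(P[:,:2].astype(np.float32)*1000);print(n,i,len(P),"case",r)
    s=P[P[:,2]>.085];t=cv2.minEnclosingCircle(s[:,:2].astype(np.float32)*1000);print("twin",t,s[:,2].max(),"-> cutout",2*np.array(r[0])-np.array(t[0]))
    h=(np.hypot(X[...,0]-.623,X[...,1]-.165)<.06)&(X[...,2]<.048)
    q=X[h];print("hole",cv2.minEnclosingCircle(q[:,:2].astype(np.float32)*1000),"floor",np.percentile(q[:,2],5),"tip",[(round(a["p"],2),atz(c,*a["pixel"],.018).round(4)) for a in manip.tip_of("cutout",n)])
E
```

```text
clock: 7.65
position: [0.4786, -0.2455, 0.1686]
ee_rot: [0.988, 0.154, -0.0, -0.0]
ft_force: [-0.5, 0.2, -4.9]
grip_width: 0.237
grasp_force: 78.5
top 0 7687 case ((589.0240478515625, 206.6494140625), (154.166259765625, 265.75982666015625), 38.712562561035156)
twin ((555.0301513671875, 247.52337646484375), 10.835578918457031) 0.09869403778762775 -> cutout [623.01794434 165.77545166]
hole ((622.9432983398438, 165.6016387939453), 50.48466110229492) floor 0.01587481195957131 tip [(0.84, array([0.6226, 0.167 , 0.018 ]))]
scene 1 8584 case ((589.3471069335938, 203.83865356445312), (152.23486328125, 266.78472900390625), 38.76288986206055)
twin ((555.1373291015625, 245.92605590820312), 11.360699653625488) 0.09831022152907776 -> cutout [623.55688477 161.75125122]
hole ((620.4683837890625, 168.62808227539062), 43.39279556274414) floor 0.015864311454049262 tip [(0.8, array([0.6232, 0.1622, 0.018 ]))]
```

```bash
python3 -m pendant '[[0.4,-0.5,0,0,0,0,-1],[1,-1.3,0,0,0,0,-1],[1.7,-2.2,0,0,0,0,-1],[2.4,-3.1,0,0,0,0,-1],[3.1,-4.05,0,0,0,0,-1],[3.8,-5,0,0,0,0,-1],[4.5,-5.9,0,0,0,0,-1],[5,-6.6,0,0,0,0,-1],[5.24,-6.92,0,0,0,0,-1],[5.24,-6.92,0,0,0,0,-1]]' 80
python3 look.py cutout w4
python3 - <<'E'
from h import *
p,d=manip.camera("scene");c=manip.get_calibration("scene")
cv2.imwrite("pics/s4.png",cv2.resize(p[60:260,340:540,::-1],(600,600)))
E
```

```text
clock: 9.1
position: [0.6231, 0.165, 0.1688]
ee_rot: [0.988, 0.155, -0.0, -0.0]
ft_force: [0.0, -0.9, -2.9]
grip_width: 0.234
grasp_force: 78.7
[0.6231 0.165  0.1688] [ 9.87956551e-01  1.54731116e-01 -2.60593835e-04 -2.59939544e-04] 9.1 [ 0.01246676 -0.92723142 -2.94444572]
[0.69074036 0.18753218 0.330491  ] [-0.26931835 -0.08677622 -0.95913373]
0.76 [316. 178.] [0.6228 0.1642 0.018 ] tool [-0.011  0.015  3.016]
trace 0.56 [254. 194. 378. 346.] ztop 0.2292 circle [622.1 165.6] 11.3 tool [-0.014 -0.017  3.376]
```

View pics/w4.png

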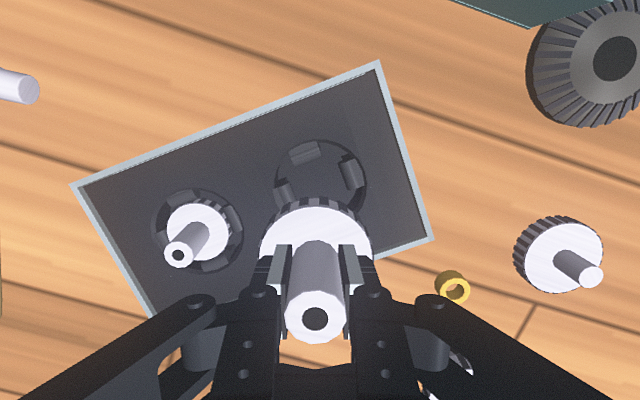

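The wrist view shows the held pinion upright between the jaws, with its top at (315,318). The empty cutout is directly below at about (316,178) and the estimate agrees within 1 mm. I'll lower into the mouth.

```bash
python3 -m pendant '[[0,0,0.5,0,0,0,-1],[0,0,1.1,0,0,0,-1],[0,0,1.6,0,0,0,-1],[0,0,1.9,0,0,0,-1],[0,0,2.1,0,0,0,-1],[0,0,2.25,0,0,0,-1],[0,0,2.35,0,0,0,-1],[0,0,2.4,0,0,0,-1],[0,0,2.4,0,0,0,-1],[0,0,2.4,0,0,0,-1]]' 80
```

```text
clock: 10.55
position: [0.6236, 0.1636, 0.0495]
ee_rot: [0.988, 0.154, 0.0, 0.0]
ft_force: [1.5, -0.5, -3.2]
grip_width: 0.238
grasp_force: 78.7
```

```bash
python3 -m pendant '[[0,0,0.05,0,0,0,-1],[0,0,0.1,0,0,0,-1],[0,0,0.15,0,0,0,-1],[0,0,0.2,0,0,0,-1],[0,0,0.24,0,0,0,-1],[0,0,0.27,0,0,0,-1],[0,0,0.29,0,0,0,-1],[0,0,0.3,0,0,0,-1],[0,0,0.3,0,0,0,-1],[0,0,0.3,0,0,0,-1]]' 80
```

```text
clock: 11.8
position: [0.6236, 0.1637, 0.0374]
ee_rot: [0.988, 0.154, 0.001, 0.0]
ft_force: [-10.7, -5.1, 27.1]
grip_width: 0.237
grasp_force: 81.6
```

```bash
python3 look.py cutout w5
```

```text
[0.6236 0.1637 0.0374] [9.88120502e-01 1.53679112e-01 5.95087195e-04 4.99178398e-04] 11.8 [-10.69989859  -5.14608773  27.13484699]
[0.69101092 0.18631065 0.19921248] [-0.2675796  -0.08738661 -0.95956487]
trace 0.57 [254. 196. 376. 346.] ztop 0.0979 circle [622.7 164.1] 11.4 tool [-0.016 -0.015  0.748]
```

```bash
python3 -m pendant '[[0,0,0,0,0,0,-0.2],[0,0,0,0,0,0,0],[0,0,0,0,0,0,0],[0,0,0,0,0,0,0],[0,0,-0.5,0,0,0,0],[0,0,-1.2,0,0,0,0],[0,0,-2,0,0,0,0],[0,0,-2.4,0,0,0,0],[0,0,-2.4,0,0,0,0],[0,0,-2.4,0,0,0,0]]' 80
python3 look.py pinion w6
```

```text
clock: 13.2
position: [0.6226, 0.1633, 0.1525]
ee_rot: [0.988, 0.154, -0.001, 0.0]
ft_force: [-0.5, -0.3, -1.0]
grip_width: 0.496
grasp_force: 0.0
[0.6226 0.1633 0.1525] [ 9.88107935e-01  1.53757671e-01 -1.11222404e-03  2.23594759e-04] 13.2 [-0.46648511 -0.34516035 -1.00013627]
[0.6904825  0.18584595 0.31398602] [-0.27094722 -0.08739778 -0.9586184 ]
0.89 [311. 181.] [0.6171 0.1657 0.    ] tool [-0.082 -0.08   3.049]
trace 0.62 [278. 154. 350. 227.] ztop 0.098 circle [622.7 164.5] 11.0 tool [ 0.017 -0.024  3.049]
```

View pics/w6.png

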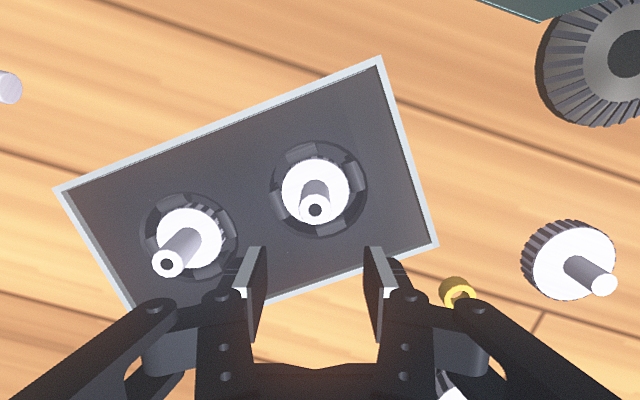

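The pinion stands upright in the cutout, with its shank top at (315,210). It reads 98 mm high, the same as the twin, and the gripper is clear.

```bash
python3 -c "
from workcell import manip
print(manip.hand_in())"
```

```text
the job is handed in; nothing more can be done
None
```

The small steel pinion is pressed home and upright in the empty cutout, level with its packed twin; the big pinion and spur gear were not touched, and the job is handed in (no verdict was returned).

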